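# Hang the blue vial basket from the wire hanger

## Robot

A 6-joint arm with a two-finger parallel gripper is mounted at the origin on the work surface. World frame = base frame: x ahead of the robot, y to its left, z up, the work surface at z = 0. Lengths are in mm, angles in rad, forces in N, time in s.
With the tool pointing down it reaches from about 250 to 725 mm from the base axis. Payload 9.7 kg.
Tool frame: the origin (TCP) lies on the mounting face of the last link; the fingertips stand 173 mm ahead of it and the grasp point (between the pads) lies 155 mm ahead of it (r.nose_length is the distance from the TCP to the fingertips, in mm); z points along the fingers, y is the line along which they close (so a half turn about z gives the same grasp; the last joint's range is limited). The gripper opens to 85 mm and grips with 20 to 120 N. Pads are 22 mm wide; open, the fingers measure 114 mm over their backs; the gripper's body (76 mm by 85 mm) begins 54 mm behind the grasp point. The pads swing forward as they close: fully open they stand 13 mm farther back than shut.
Start: joints at [1.345, 0.087, 0.176, 1.66, 0, 1.571], TCP at [123.135, 536.037, 404.684] pointing down, gripper open.
Joint ranges: [-3.13, 3.13], [-0.85, 1.81], [-1.15, 1.24], [-2.2, 2.28], [-1.44, 1.52], [-3.14, 3.14]. Speed limits (rad/s): [2.22, 2.22, 2.57, 3.14, 3.14, 3.14].

## Interface

Orientations are given as a unit quaternion [x, y, z, w].
In Python, from cell import r gives the robot as it stands.
- The arm moves only by the tool move_arm, never from a script. Its argument "plan" is a list of rows, each an object with "translation": the shift along the world's x, y, z in m, a list of three; "turn": the turn about the world's z in degrees; "grip": the gripper command: -1 is shut, 1 is fully open, values between are in proportion. A call has 1 to 5 rows; each row shifts and turns the commanded pose from where the row before left it; what a row does not reach is not made up. A row lasts 1/12 s, in which the tool goes at most 41.7 mm and 7.16 degrees, less where a joint would pass 70% of its speed; a pose out of reach is approached as far as the arm can. A call with a gripper value outside its range is refused whole. The fingers move at their own pace and stop on an object; "squeeze" is the grip in N (left out, the last holds). Time passes only in rows, so rows that do not move let the fingers close. It gives the time, the measured TCP pose, the force, the opening and the grip force at its end, in the units of the state.
- r.sense(): the state, without advancing time (a new reading comes with each control period).
- r.grab_frame(name): name is "side" or "top"; returns the picture (384x512x3 uint8, blue, green, red); there is no depth.
- r.get_calibration(name): a dict with "fx", "fy", "cx", "cy" (pixels), "position" and "attitude" of the camera in the world. Camera axes: x right, y down, z forward; pixel columns grow to the right and rows downward; lengths in mm; the calibration is good to about 2 mm. A picture is of the moment at which its call begins. get_calibration takes no time and is no camera call.
- r.finish_job(): hands the job in; it is judged then, once.
The state is a dict: "time_s": time; "joint_pos": joint angles; "qd": joint speeds; "effort": joint torques, N m; "tool_pos": TCP position; "orientation": TCP orientation; "contact_force": force on the tool from outside, world axes, zero at the start; "moment": the same for the moment, N m; "finger_gap": finger opening in mm; "grasp_force": force on a finger pad.
Only numpy, scipy, OpenCV 4.12 (cv2) and the standard library are available. Lean on these libraries where they do the work, as an engineer would, in place of code of your own. Each camera call takes 0.05 s, during which the arm holds its last target. There are 200 camera calls.

## Task

A wire hanger hangs from the rail of a small stand on the clinic counter. Take the blue vial basket by its front grip, hang it by its steel hooks on the red lower bar of that hanger, so that it hangs from it clear of the table, let go and leave it hanging still. Leave the orange basket where it stands and keep the hanger on its rail.

Things in the scene. Friction and masses are not known exactly. Their poses are not given: they have to be found in the camera images.
- blue_grip (a point): Centre of the blue vial basket's front grip, an upright blue block 26 (x) x 22 (y) x 40 (z) mm on a thin stem, pinched across its 22 mm (y). Axes: z up, x from grip to basket. It lies 105 mm above the basket's underside, 82 mm in front (-x) of the hook. Tray 138 x 80 x 45 mm with vials to 52 mm, from 60 mm before to 79 mm behind (+x) the hook; 0.14 to 0.28 kg; stands on the table.
- blue_hook (a point): Seat (inside top) of the blue basket's two parallel hooks, 7 mm wire, 28 mm apart in y; 150 mm above the underside; axes as the grip. Mouth 27 mm wide in x, open downward; stems on the -x side, tips on the +x side ending 35 mm below the seat, with 63 mm free from tips to vials. Hooks' top is 157 mm above the underside. Hung, the seat is 4 mm above the bar's axis, the basket level.
- loop (a point): Middle of the wire hanger's red lower bar (closed loop): 8 mm round, level along y, 122 mm free between 7 mm side wires, axis about 215 mm above the table. z up, x level, away from the open side where the basket comes in, towards the post 118 mm behind. Hanger (0.16 kg) hangs loose by two hooks on the rail, may swing; wires reach 18 mm before and behind the bar. Below: only the stand's foot.
- hanger_top (a point): Point of the hanger 100 mm above the middle of its red bar; it lies on the axis of the stand's rail (10 mm thick, 180 mm long along y, 315 mm above the table) while the hanger hangs there. Axes as the loop.
- stand: Fixed aluminium stand: post, arm and rail. Origin on the table straight below the middle of the rail; x from rail to post, y along the rail, z up. Foot plate 150 x 160 x 12 mm, from below the rail to 150 mm behind it.
- orange_grip (a point): Centre of the front grip of the orange vial basket, the same in all but colour (its hooks too rise 157 mm above the table, perhaps on the way to the stand); to be left where it stands.
Mind the look-alikes: they are no part of the job. Of the things that look like the part that bears loop, the larger one is meant.

How it is judged (in metres and radians):
At the end, for the whole second after the job is handed in: The blue basket hangs still by its hook on the hanger's red lower bar (seat within 15 mm fore and aft, 60 mm along the bar, -8 to +12 mm in height), carried by the hanger, under 17 degrees of tilt; hanger still on its rail (within 20 mm); orange basket within 30 mm of its start (x of blue_hook in the frame of loop between -0.015 and 0.015 m and y of blue_hook in the frame of loop between -0.06 and 0.06 m and z of blue_hook in the frame of loop between -0.008 and 0.012 m and height (world z) of blue_hook above 0.19 m and angle between blue_hook's own z axis and vertical below 0.3 rad and distance between hanger_top and stand above 0.29 m and x of hanger_top in the frame of stand between -0.02 and 0.02 m and contact force between blue and hanger above 0.7 N and linear speed of blue below 0.05 m/s and angular speed of blue below 0.4 rad/s and distance of orange_grip from where it was at the start of the episode below 0.03 m); the robot touches nothing.
It fails at once if the hanger is knocked off its rail (height (world z) of hanger_top below 0.28 m).
It fails at once if the orange basket is moved (distance of orange_grip from where it was at the start of the episode above 0.03 m).
It also fails if it takes over 53 s, if anything falls off the work surface, if the arm or the gripper's body presses on something with over 40 N, if the wrist force passes 120 N, or if a joint passes its speed limit or range.

## Working session

There is one attempt and no reset: what is moved stays moved. The work goes in short steps, Python scripts to look and compute and a tool call to move; the robot and the scene stay as the last step left them, time stands still between calls to the robot, and variables do not carry over. Pictures are saved under pics/ and viewed, at most 10 in all, crops included, and the job is handed in when it is done.

Besides the shell and the picture viewer there is one more tool, called after "Request:" by a JSON object that holds its "op" and its "data", one argument or row to a line. move_arm: Moves the arm, as the interface text tells. Its arguments: {"type":"object","properties":{"plan":{"type":"array","items":{"type":"object","properties":{"translation":{"type":"array","items":{"type":"number"}},"turn":{"type":"number"},"grip":{"type":"number"}}}},"squeeze":{"type":"number"}},"required":["plan"]}

```bash
mkdir -p pics; python3 - <<'E'
from cell import r
import cv2
for n in("side","top"):
    cv2.imwrite(f"pics/{n}0.png",cv2.resize(r.grab_frame(n),(800,600),interpolation=cv2.INTER_CUBIC)); print(r.get_calibration(n))
print(r.sense())
E
```

```text
{'fx': 443.7813870285932, 'fy': 443.7813870285932, 'cx': 247.35120746915115, 'cy': 192.34103987520214, 'position': array([506.42696439, 720.31111411, 935.35393499]), 'attitude': array([-0.02627723,  0.92502269, -0.37889198,  0.00913174])}
{'fx': 454.5626018484622, 'fy': 454.5626018484622, 'cx': 251.6427755600722, 'cy': 186.24009391495434, 'position': array([ 328.0864939 ,   -3.36840856, 1459.77571513]), 'attitude': array([ 0.71258606, -0.697114  ,  0.0632035 , -0.04752368])}
{'time_s': 0.1, 'joint_pos': array([ 1.34497785e+00,  8.74030408e-02,  1.75220387e-01,  1.65979484e+00,
       -7.56226999e-10,  1.57083888e+00]), 'qd': array([-0.00184285,  0.00021711,  0.00292012,  0.0009826 , -0.00163117,
       -0.00180198]), 'effort': array([-3.65412998e-04, -5.21563053e+01,  4.65652728e+01,  1.59617420e-02,
       -3.78838729e-05, -7.65715299e-06]), 'tool_pos': array([123.14810441, 536.03976564, 404.05855996]), 'orientation': array([ 1.12690607e-01,  9.93629950e-01, -5.86822787e-04, -6.65276927e-05]), 'contact_force': array([ 0.15292097, -0.42177684, -0.27237559]), 'moment': array([-0.04425241,  0.02398791, -0.00450503]), 'grasp_force': 0.0, 'finger_gap': 85.60717448921004}
```

View pics/side0.png

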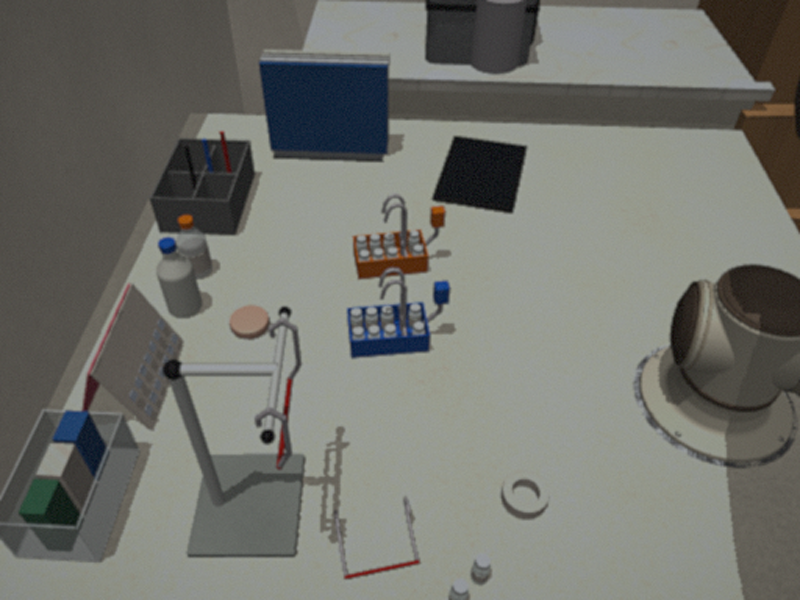

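View pics/top0.png

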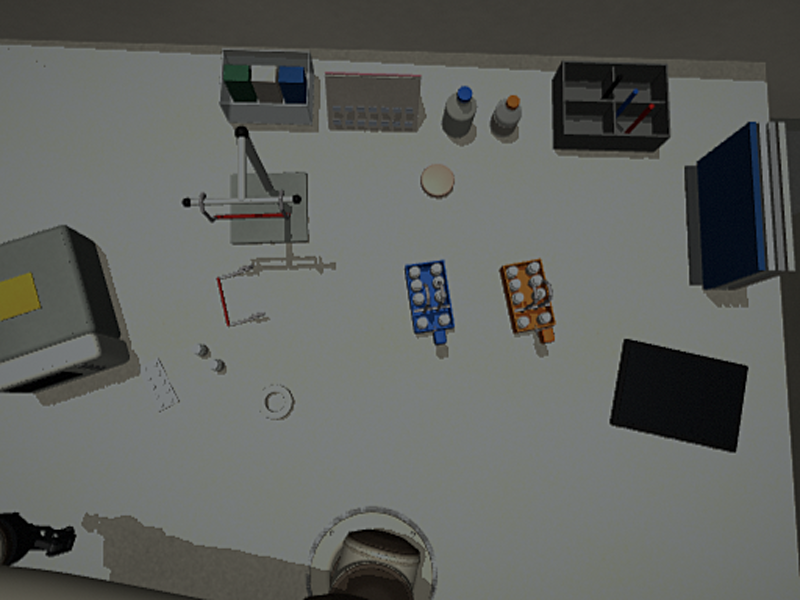

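The side view shows the blue basket with its grip at about (441,292). The stand is at lower left, with its rail from (285,313) to (267,436). The smaller look-alike loop lies on the table at (380,570). In the top view the blue grip is at (440,338), the rail runs from (187,202) to (297,200), and the post goes up, towards +x. I'll enlarge both views.

```bash
cat > h.py <<'E'
from cell import r
import cv2, numpy as np
from scipy.spatial.transform import Rotation as R
C={n:r.get_calibration(n) for n in("side","top")}
def ray(n,p):
    c=C[n]; d=R.from_quat(c["attitude"]).apply([(p[0]-c["cx"])/c["fx"],(p[1]-c["cy"])/c["fy"],1]); return np.array(c["position"]),d/np.linalg.norm(d)
def atz(n,p,z):
    o,d=ray(n,p); return (o+d*(z-o[2])/d[2]).round(1)
def tri(ps,pt):
    (a,u),(b,v)=ray("side",ps),ray("top",pt)
    s=np.linalg.lstsq(np.c_[u,-v],b-a,rcond=None)[0]; A=a+u*s[0];B=b+v*s[1]
    return ((A+B)/2).round(1),np.linalg.norm(A-B).round(1)
def proj(n,X):
    c=C[n]; q=R.from_quat(c["attitude"]).inv().apply(np.array(X,float)-c["position"]); return np.array([c["fx"]*q[0]/q[2]+c["cx"],c["fy"]*q[1]/q[2]+c["cy"]]).round(1)
def crop(im,x,y,w,h,k): return cv2.resize(im[y:y+h,x:x+w],None,fx=k,fy=k,interpolation=cv2.INTER_CUBIC)
E
python3 - <<'E'
from h import *
t=r.grab_frame("top"); s=r.grab_frame("side")
f=lambda i:np.clip(i*1.6,0,255).astype(np.uint8)
cv2.imwrite("pics/t1.png",f(crop(t,110,75,260,160,3)))
a=crop(s,215,120,85,115,5); b=crop(s,100,190,110,185,3)
o=np.zeros((600,755,3),np.uint8); o[:575,:425]=a; o[:555,425:755]=b
cv2.imwrite("pics/s1.png",f(o))
E
```

```text
(no output)
```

View pics/t1.png

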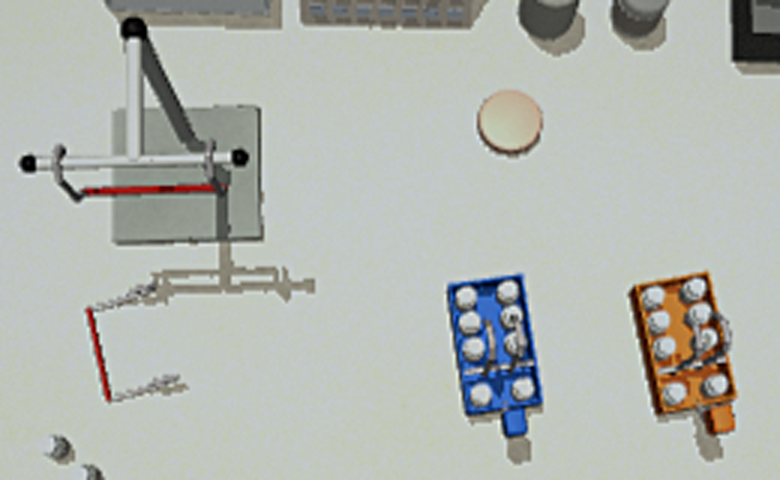

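View pics/s1.png

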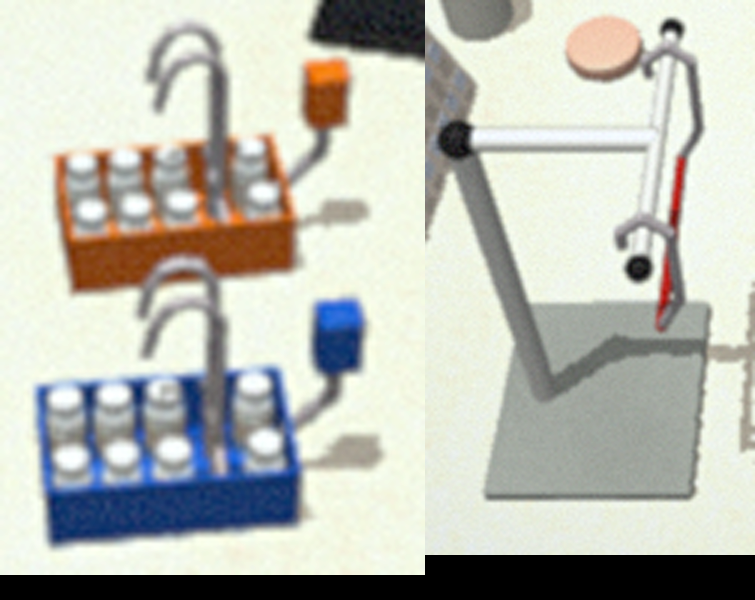

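```bash
python3 - <<'E'
from h import *
T=lambda x,y:(110+x/3-.33,75+y/3-.33)
S=lambda x,y:(215+x/5-.4,120+y/5-.4)
Q=lambda x,y:(100+(x-425)/3-.33,190+y/3-.33)
print("tray",[atz("top",T(*p),45) for p in((448,285),(522,275),(541,405),(467,415))])
print("trayside",[atz("side",S(*p),45) for p in((37,384),(279,367),(298,463),(43,486))])
print("grip",tri(S(338,338),T(514,423)),atz("side",S(338,308),125),atz("top",T(514,423),115), atz("side",S(338,338),105))
print("ogrip",tri(S(326,97),T(720,418)))
for a,b in(((672,28),(28+211,157)),((639,267),(28,163))): print("rail",tri(Q(*a),T(*b)),atz("side",Q(*a),315),atz("top",T(*b),315))
for a,b in(((683,158),(225,188)),((661,327),(82,191))): print("bar",tri(Q(*a),T(*b)),atz("side",Q(*a),215),atz("top",T(*b),215))
print("foot",[atz("top",T(*p),12) for p in((112,108),(260,106),(263,241),(114,243))])
print("footside",[atz("side",Q(*p),12) for p in((710,303),(693,495),(487,495),(531,302))])
print("hooktips",[atz("side",S(*p),119) for p in((142,315),(148,355))], [atz("side",S(*p),157) for p in((183,258),(193,300))])
E
```

```text
tray [array([605.8, -54.9,  45. ]), array([ 618.5, -133.1,   45. ]), array([ 480.6, -154.2,   45. ]), array([468.4, -77.1,  45. ])]
trayside [array([ 622.1, -134.8,   45. ]), array([ 487.6, -156. ,   45. ]), array([475.9, -84. ,  45. ]), array([611.7, -59.5,  45. ])]
grip (array([ 456.8, -121.3,  103.8]), np.float64(2.3)) [ 459.1 -122.5  125. ] [ 454.6 -120.1  115. ] [ 458.  -120.3  105. ]
ogrip (array([ 465.3, -328.4,  101.6]), np.float64(0.5))
rail (array([661.9, 137.6, 316.4]), np.float64(2.4)) [663.5 136.  315. ] [661.1 137.8 315. ]
rail (array([651.4, 318.2, 316.7]), np.float64(2.0)) [652.8 316.9 315. ] [650.8 318.7 315. ]
bar (array([661.2, 162.2, 213.3]), np.float64(1.9)) [661.8 163.2 215. ] [659.8 162.  215. ]
bar (array([654.2, 294.8, 215.8]), np.float64(1.9)) [655.3 294.1 215. ] [653.4 295.  215. ]
foot [array([801. , 316.4,  12. ]), array([807.8, 154.5,  12. ]), array([655.9, 145.4,  12. ]), array([649.6, 305.8,  12. ])]
footside [array([661.7, 150.2,  12. ]), array([652. , 308.1,  12. ]), array([798.9, 316.4,  12. ]), array([804.5, 157.5,  12. ])]
hooktips [array([ 562. , -117.4,  119. ]), array([557.1, -87.9, 119. ])] [array([ 541. , -121.7,  157. ]), array([534.4, -90.8, 157. ])]
```

Triangulated points (mm):

| Point | Position | Yaw |
|---|---|---|
| Blue grip | (457, -121, 104) | about 9.2° |
| Loop middle | (657.5, 228.5, 215) | about 3.3° |
| Rail | z = 316 | – |

The heights and sizes match the given ones. I'll move above the grip.

Request:
{"op": "move_arm", "data": {
  "plan": [
    {"translation": [0.0167, -0.0329, 0], "turn": 1.1, "grip": 1},
    {"translation": [0.0167, -0.0329, 0], "turn": 1.1, "grip": 1},
    {"translation": [0.0167, -0.0329, 0], "turn": 1.1, "grip": 1},
    {"translation": [0.0167, -0.0329, 0], "turn": 1.1, "grip": 1},
    {"translation": [0.0167, -0.0329, 0], "turn": 1.1, "grip": 1}
  ],
  "squeeze": 50
}}

```text
time_s: 0.62
tool_pos: [206.9, 370.0, 404.4]
orientation: [0.064, 0.998, -0.0, -0.0]
contact_force: [1.2, -0.5, 0.2]
finger_gap: 85.3
grasp_force: 0.0
```

Request:
{"op": "move_arm", "data": {
  "plan": [
    {"translation": [0.0167, -0.0329, 0], "turn": 1.1, "grip": 1},
    {"translation": [0.0167, -0.0329, 0], "turn": 1.1, "grip": 1},
    {"translation": [0.0167, -0.0329, 0], "turn": 1.1, "grip": 1},
    {"translation": [0.0167, -0.0329, 0], "turn": 1.1, "grip": 1},
    {"translation": [0.0167, -0.0329, 0], "turn": 1.1, "grip": 1}
  ]
}}

```text
time_s: 1.03
tool_pos: [290.2, 205.3, 404.7]
orientation: [0.016, 1.0, 0.0, 0.0]
contact_force: [0.4, 0.6, 0.0]
finger_gap: 85.2
grasp_force: 0.0
```

Request:
{"op": "move_arm", "data": {
  "plan": [
    {"translation": [0.0167, -0.0329, 0], "turn": 1.1, "grip": 1},
    {"translation": [0.0167, -0.0329, 0], "turn": 1.1, "grip": 1},
    {"translation": [0.0167, -0.0329, 0], "turn": 1.1, "grip": 1},
    {"translation": [0.0167, -0.0329, 0], "turn": 1.1, "grip": 1},
    {"translation": [0.0167, -0.0329, 0], "turn": 1.1, "grip": 1}
  ]
}}

```text
time_s: 1.45
tool_pos: [373.8, 40.6, 404.8]
orientation: [-0.031, 1.0, 0.0, 0.0]
contact_force: [0.5, 1.5, 0.7]
finger_gap: 85.7
grasp_force: 0.0
```

Request:
{"op": "move_arm", "data": {
  "plan": [
    {"translation": [0.0167, -0.0329, 0], "turn": 1.1, "grip": 1},
    {"translation": [0.0167, -0.0329, 0], "turn": 1.1, "grip": 1},
    {"translation": [0.0167, -0.0329, 0], "turn": 1.1, "grip": 1},
    {"translation": [0.0167, -0.0329, 0], "turn": 1.1, "grip": 1},
    {"translation": [0, 0, 0], "turn": 0, "grip": 1}
  ]
}}

```text
time_s: 1.87
tool_pos: [442.2, -93.4, 403.5]
orientation: [-0.068, 0.998, -0.0, -0.0]
contact_force: [0.9, -0.1, -0.1]
finger_gap: 85.4
grasp_force: 0.0
```

Request:
{"op": "move_arm", "data": {
  "plan": [
    {"translation": [0.015, -0.0275, 0], "turn": 1.4, "grip": 1},
    {"translation": [0, 0, -0.03], "turn": 0, "grip": 1},
    {"translation": [0, 0, -0.03], "turn": 0, "grip": 1},
    {"translation": [0, 0, -0.02], "turn": 0, "grip": 1},
    {"translation": [0, 0, 0], "turn": 0, "grip": 1}
  ]
}}

```text
time_s: 2.28
tool_pos: [454.5, -116.3, 320.4]
orientation: [-0.081, 0.997, 0.001, -0.003]
contact_force: [-1.2, 0.8, -0.8]
finger_gap: 85.8
grasp_force: 0.0
```

```bash
python3 - <<'E'
from h import *
t=r.grab_frame("top"); s=r.grab_frame("side")
print(r.sense()["tool_pos"],r.sense()["orientation"])
f=lambda i:np.clip(i*1.6,0,255).astype(np.uint8)
o=np.zeros((575,790,3),np.uint8); o[:575,:425]=crop(s,215,120,85,115,5); o[:500,430:790]=crop(t,240,150,90,125,4)
cv2.imwrite("pics/g.png",f(o))
E
```

```text
[ 455.21675922 -116.36764744  324.94379178] [-8.16601380e-02  9.96660136e-01  1.52036170e-04 -4.14014304e-04]
```

View pics/g.png

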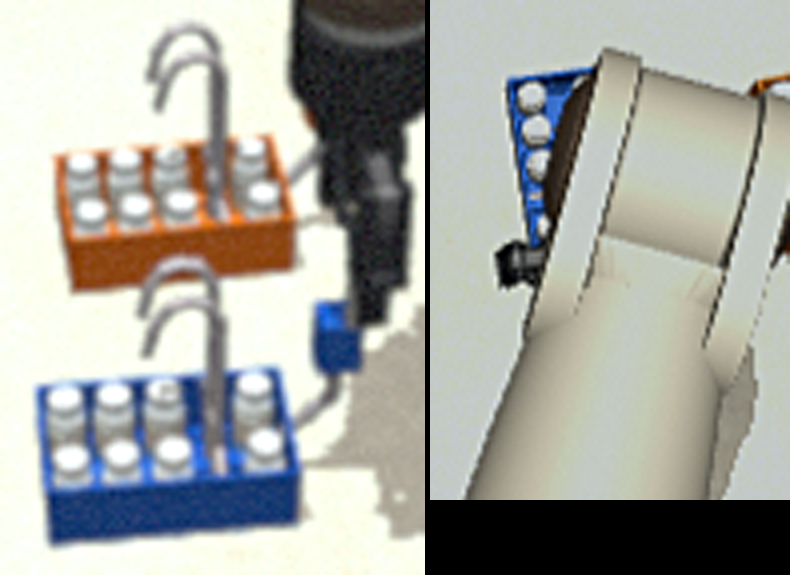

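The open gripper sits in line with the blue grip at (338,338) in the crop. It needs about 2 mm in x, -4.5 mm in y and 65 mm down. Then it closes.

Request:
{"op": "move_arm", "data": {
  "plan": [
    {"translation": [0.002, -0.0045, -0.02], "turn": 0, "grip": 1},
    {"translation": [0, 0, -0.02], "turn": 0, "grip": 1},
    {"translation": [0, 0, -0.015], "turn": 0, "grip": 1},
    {"translation": [0, 0, -0.01], "turn": 0, "grip": 1},
    {"translation": [0, 0, 0], "turn": 0, "grip": 1}
  ]
}}

```text
time_s: 2.8
tool_pos: [457.4, -120.9, 259.3]
orientation: [-0.082, 0.997, 0.0, -0.0]
contact_force: [-0.1, 0.3, -0.3]
finger_gap: 85.5
grasp_force: 0.0
```

Request:
{"op": "move_arm", "data": {
  "plan": [
    {"translation": [0, 0, 0], "grip": 0.0},
    {"translation": [0, 0, 0], "grip": -0.2},
    {"translation": [0, 0, 0], "grip": -0.3},
    {"translation": [0, 0, 0], "grip": -0.4},
    {"translation": [0, 0, 0], "grip": -0.5}
  ]
}}

```text
$.plan[0]: bad value
```

Request:
{"op": "move_arm", "data": {
  "plan": [
    {"translation": [0, 0, 0], "grip": -1},
    {"translation": [0, 0, 0], "grip": -1},
    {"translation": [0, 0, 0], "grip": -1},
    {"translation": [0, 0, 0], "grip": -1},
    {"translation": [0, 0, 0], "grip": -1}
  ],
  "squeeze": 60
}}

```text
$.plan[0]: bad value
```

Request:
{"op": "move_arm", "data": {
  "plan": [
    {"translation": [0, 0, 0], "turn": 0, "grip": 0.0},
    {"translation": [0, 0, 0], "turn": 0, "grip": -0.2},
    {"translation": [0, 0, 0], "turn": 0, "grip": -0.3},
    {"translation": [0, 0, 0], "turn": 0, "grip": -0.4},
    {"translation": [0, 0, 0], "turn": 0, "grip": -0.5}
  ],
  "squeeze": 60
}}

```text
time_s: 3.22
tool_pos: [457.6, -121.1, 260.3]
orientation: [-0.082, 0.997, -0.0, 0.0]
contact_force: [-0.8, 0.3, 0.4]
finger_gap: 25.8
grasp_force: 0.0
```

Request:
{"op": "move_arm", "data": {
  "plan": [
    {"translation": [0, 0, 0], "turn": 0, "grip": -1},
    {"translation": [0, 0, 0], "turn": 0, "grip": -1},
    {"translation": [0, 0, 0], "turn": 0, "grip": -1},
    {"translation": [0, 0, 0], "turn": 0, "grip": -1},
    {"translation": [0, 0, 0], "turn": 0, "grip": -1}
  ]
}}

```text
time_s: 3.63
tool_pos: [457.5, -121.1, 260.2]
orientation: [-0.082, 0.997, -0.0, 0.0]
contact_force: [0.1, -0.2, 5.7]
finger_gap: 21.5
grasp_force: 60.1
```

Request:
{"op": "move_arm", "data": {
  "plan": [
    {"translation": [0, 0, 0.005], "turn": 0, "grip": -1},
    {"translation": [0, 0, 0.01], "turn": 0, "grip": -1},
    {"translation": [0, 0, 0.02], "turn": 0, "grip": -1},
    {"translation": [0, 0, 0.02], "turn": 0, "grip": -1},
    {"translation": [0, 0, 0.02], "turn": 0, "grip": -1}
  ],
  "squeeze": 100
}}

```text
time_s: 4.05
tool_pos: [457.2, -121.0, 335.8]
orientation: [-0.082, 0.997, 0.0, -0.0]
contact_force: [0.7, -0.4, -0.9]
finger_gap: 20.8
grasp_force: 97.7
```

Request:
{"op": "move_arm", "data": {
  "plan": [
    {"translation": [0, 0, 0.02], "turn": 0, "grip": -1},
    {"translation": [0, 0, 0.015], "turn": 0, "grip": -1},
    {"translation": [0, 0, 0.008], "turn": 0, "grip": -1},
    {"translation": [0, 0.005, 0], "turn": 0, "grip": -1},
    {"translation": [0.001, 0.01, 0], "turn": 0, "grip": -1}
  ]
}}

```text
time_s: 4.47
tool_pos: [458.4, -106.1, 377.4]
orientation: [-0.081, 0.997, -0.0, -0.0]
contact_force: [1.2, -0.9, -2.2]
finger_gap: 20.8
grasp_force: 97.9
```

Request:
{"op": "move_arm", "data": {
  "plan": [
    {"translation": [0.002, 0.02, 0], "turn": -0.5, "grip": -1},
    {"translation": [0.002, 0.025, 0], "turn": -0.5, "grip": -1},
    {"translation": [0.002, 0.025, 0], "turn": -0.5, "grip": -1},
    {"translation": [0.002, 0.025, 0], "turn": -0.5, "grip": -1},
    {"translation": [0.002, 0.025, 0], "turn": -0.5, "grip": -1}
  ]
}}

```text
time_s: 4.88
tool_pos: [468.0, 15.8, 376.3]
orientation: [-0.06, 0.998, 0.0, -0.001]
contact_force: [0.4, -0.3, -1.6]
finger_gap: 20.6
grasp_force: 97.9
```

Request:
{"op": "move_arm", "data": {
  "plan": [
    {"translation": [0.002, 0.025, 0], "turn": -0.5, "grip": -1},
    {"translation": [0.002, 0.025, 0], "turn": -0.5, "grip": -1},
    {"translation": [0.002, 0.025, 0], "turn": -0.5, "grip": -1},
    {"translation": [0.002, 0.025, 0], "turn": -0.5, "grip": -1},
    {"translation": [0.002, 0.025, 0], "turn": -0.5, "grip": -1}
  ]
}}

```text
time_s: 5.3
tool_pos: [477.8, 141.0, 376.2]
orientation: [-0.038, 0.999, -0.0, -0.001]
contact_force: [0.6, 0.7, -1.2]
finger_gap: 20.7
grasp_force: 98.0
```

Request:
{"op": "move_arm", "data": {
  "plan": [
    {"translation": [0.002, 0.025, 0], "turn": -0.5, "grip": -1},
    {"translation": [0.002, 0.025, 0], "turn": -0.5, "grip": -1},
    {"translation": [0.002, 0.02, 0], "turn": 0, "grip": -1},
    {"translation": [0.001, 0.01, 0], "turn": 0, "grip": -1},
    {"translation": [0, 0, 0], "turn": 0, "grip": -1}
  ]
}}

```text
time_s: 5.72
tool_pos: [485.0, 221.0, 376.1]
orientation: [-0.031, 1.0, -0.0, -0.001]
contact_force: [-0.2, -0.6, -1.6]
finger_gap: 21.0
grasp_force: 98.1
```

```bash
python3 - <<'E'
from h import *
t=r.grab_frame("top"); s=r.grab_frame("side")
q=r.sense();print(q["tool_pos"],q["orientation"],q["finger_gap"],q["contact_force"])
f=lambda i:np.clip(i*1.6,0,255).astype(np.uint8)
o=np.zeros((600,800,3),np.uint8); o[:600,:480]=crop(s,110,170,120,150,4); o[:450,485:800]=crop(t,110,100,105,150,3)
cv2.imwrite("pics/l.png",f(o))
E
```

```text
[485.07724894 219.04479934 376.83904139] [-2.98163575e-02  9.99555001e-01 -4.49419649e-04 -7.62883435e-04] 20.949960009436456 [ 0.49487685  0.32542946 -1.74009643]
```

View pics/l.png

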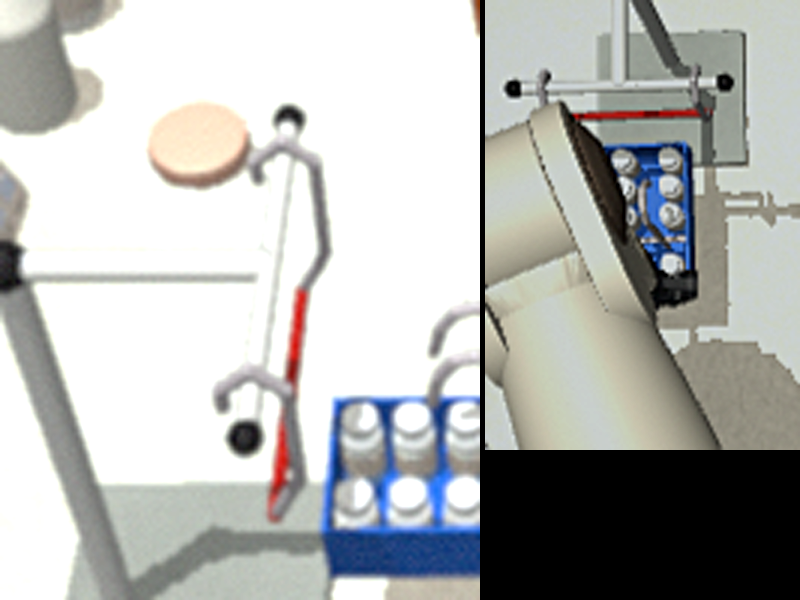

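```bash
python3 - <<'E'
from h import *
q=r.sense();p=q["tool_pos"];yaw=-2*np.arctan2(q["orientation"][0],q["orientation"][1]);print("yaw",np.degrees(yaw))
Rz=R.from_euler("z",yaw); g=np.array([p[0],p[1],p[2]-155])
f=lambda dx,dy,z:g+Rz.apply([dx,dy,z-105])   # z above underside
for n,v in dict(tipN=(82+17,14,115),tipF=(82+17,-14,115),topN=(82,14,157),trayBN=(161,40,45),trayBF=(161,-40,45),botBN=(161,40,0)).items():
    X=f(*v);a=proj("side",X);b=proj("top",X);print(n,X.round(0),"side",(a-[110,170]+.4)*4,"top",(b-[110,100]+.33)*3+[485,0])
E
```

```text
yaw 3.4172106808725897
tipN [583. 239. 232.] side [441.6 402.8] top [619.79 187.29]
tipF [585. 211. 232.] side [443.6 354.4] top [650.69 186.39]
topN [566. 238. 274.] side [474.8 349.6] top [611.09 196.29]
trayBN [643. 269. 162.] side [319.2 529.2] top [605.99 140.79]
trayBF [648. 189. 162.] side [332.4 393.6] top [688.49 138.09]
botBN [643. 269. 117.] side [327.2 575.6] top [614.69 151.59]
```

The basket hangs level in the grip: the tray corners at (322,528) and (335,398) match the prediction to about 1 px, and the tips clear the bar. I'll advance 88 mm through the loop.

Request:
{"op": "move_arm", "data": {
  "plan": [
    {"translation": [0.01, 0.0006, 0], "turn": 0, "grip": -1},
    {"translation": [0.015, 0.0009, 0], "turn": 0, "grip": -1},
    {"translation": [0.015, 0.0009, 0], "turn": 0, "grip": -1},
    {"translation": [0.015, 0.0009, 0], "turn": 0, "grip": -1},
    {"translation": [0.01, 0.0006, 0], "turn": 0, "grip": -1}
  ]
}}

```text
time_s: 6.23
tool_pos: [552.1, 221.6, 377.4]
orientation: [-0.028, 1.0, -0.0, 0.0]
contact_force: [0.0, 0.2, -2.2]
finger_gap: 20.7
grasp_force: 98.0
```

Request:
{"op": "move_arm", "data": {
  "plan": [
    {"translation": [0.01, 0.0006, 0], "turn": 0, "grip": -1},
    {"translation": [0.008, 0.0005, 0], "turn": 0, "grip": -1},
    {"translation": [0.005, 0.0003, 0], "turn": 0, "grip": -1},
    {"translation": [0, 0, 0], "turn": 0, "grip": -1},
    {"translation": [0, 0, 0], "turn": 0, "grip": -1}
  ]
}}

```text
time_s: 6.65
tool_pos: [573.6, 223.8, 377.5]
orientation: [-0.029, 1.0, -0.0, -0.0]
contact_force: [-0.6, 0.2, -1.8]
finger_gap: 20.6
grasp_force: 98.0
```

```bash
python3 - <<'E'
from h import *
t=r.grab_frame("top"); s=r.grab_frame("side")
q=r.sense();print(q["tool_pos"],q["orientation"],q["finger_gap"],q["contact_force"])
f=lambda i:np.clip(i*1.6,0,255).astype(np.uint8)
o=np.zeros((600,800,3),np.uint8); o[:600,:450]=crop(s,130,190,90,120,5); o[:300,460:790]=crop(t,110,100,110,100,3)
cv2.imwrite("pics/m.png",f(o))
E
```

```text
[573.13947244 224.05964632 377.84763193] [-2.93008755e-02  9.99570637e-01  9.34409426e-06 -1.72981778e-05] 20.83567308471173 [-0.17639519  0.48150629 -1.11182613]
```

View pics/m.png

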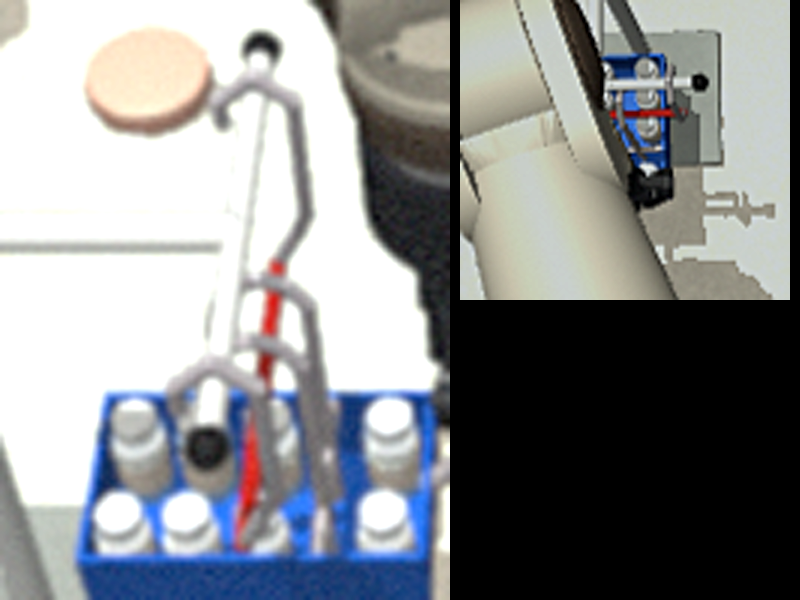

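```bash
python3 - <<'E'
from h import *
q=r.sense();p=q["tool_pos"];yaw=-2*np.arctan2(q["orientation"][0],q["orientation"][1])
Rz=R.from_euler("z",yaw); g=np.array([p[0],p[1],p[2]-155])
f=lambda dx,dy,z:g+Rz.apply([dx,dy,z-105])
P=lambda X:(proj("side",X)-[130,190]+.4)*5
print("hook",f(82,0,150).round(1))
for n,v in dict(stemN50=(65,14,50),stemN120=(65,14,120),stemF120=(65,-14,120),topN=(82,14,157),topF=(82,-14,157),BN=(161,40,45),BF=(161,-40,45)).items(): print(n,P(f(*v)))
for y in(164,200,240,290): print("bar",y,P([657.5-.057*(y-228.5),y,215]))
U=lambda x,y:(130+x/5-.4,190+y/5-.4)
print([atz("side",U(*k),315) for k in((262,45),(208,448))],[atz("side",U(*k),215) for k in((278,262),(240,548))],atz("side",U(322,540),p[2]-155-105+50),atz("side",U(317,400),p[2]-155+15))
E
```

```text
hook [655.  228.9 267.8]
stemN50 [323. 495.]
stemN120 [307.5 394. ]
stemF120 [313.5 333.5]
topN [252. 335.]
topF [260. 274.]
BN [ 74.  559.5]
BF [104.5 390.5]
bar 164 [281.5 265. ]
bar 200 [273. 337.]
bar 240 [262.5 421.5]
bar 290 [249.  535.5]
[array([663.6, 134.9, 315. ]), array([652.3, 317.9, 315. ])] [array([662.9, 162.4, 215. ]), array([656.4, 295.3, 215. ])] [634.7 262.1 167.8] [633.2 244.4 237.8]
```

The hooks are inside the loop with the bar between stem (312,400) and tips. The side view puts the bar about 4 mm ahead of mid-mouth, so I'll advance 4 mm and lower.

Request:
{"op": "move_arm", "data": {
  "plan": [
    {"translation": [0.004, 0.0002, 0], "turn": 0, "grip": -1},
    {"translation": [0, 0, -0.006], "turn": 0, "grip": -1},
    {"translation": [0, 0, -0.007], "turn": 0, "grip": -1},
    {"translation": [0, 0, -0.007], "turn": 0, "grip": -1},
    {"translation": [0, 0, 0], "turn": 0, "grip": -1}
  ]
}}

```text
time_s: 7.17
tool_pos: [577.1, 224.4, 355.3]
orientation: [-0.029, 1.0, -0.0, -0.001]
contact_force: [0.8, -0.2, -2.1]
finger_gap: 21.2
grasp_force: 98.0
```

Request:
{"op": "move_arm", "data": {
  "plan": [
    {"translation": [0, 0, -0.007], "turn": 0, "grip": -1},
    {"translation": [0, 0, -0.007], "turn": 0, "grip": -1},
    {"translation": [0, 0, -0.006], "turn": 0, "grip": -1},
    {"translation": [0, 0, -0.004], "turn": 0, "grip": -1},
    {"translation": [0, 0, 0], "turn": 0, "grip": -1}
  ]
}}

```text
time_s: 7.58
tool_pos: [577.3, 224.4, 332.3]
orientation: [-0.029, 1.0, -0.0, -0.001]
contact_force: [0.1, 0.3, -2.0]
finger_gap: 21.1
grasp_force: 98.0
```

```bash
python3 - <<'E'
from h import *
s=r.grab_frame("side")
q=r.sense();print(q["tool_pos"],q["orientation"],q["finger_gap"],q["contact_force"],q["moment"])
f=lambda i:np.clip(i*1.6,0,255).astype(np.uint8)
cv2.imwrite("pics/n.png",f(crop(s,130,190,100,120,5)))
E
```

```text
[577.32458464 224.40448459 333.07134685] [-2.93233467e-02  9.99569866e-01 -1.54572983e-04 -4.47106926e-04] 21.37730441401255 [ 0.0935555   0.18374272 -1.95627751] [-0.0562696   0.15510888 -0.01597414]
```

View pics/n.png

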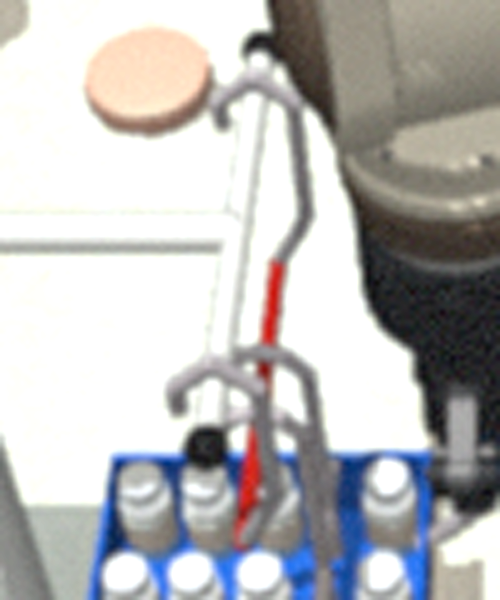

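The hooks now cross just above the red bar at (265,355), with no contact yet. I'll lower the last few mm and watch the force.

Request:
{"op": "move_arm", "data": {
  "plan": [
    {"translation": [0, 0, -0.002], "turn": 0, "grip": -1},
    {"translation": [0, 0, -0.002], "turn": 0, "grip": -1},
    {"translation": [0, 0, -0.001], "turn": 0, "grip": -1},
    {"translation": [0, 0, 0], "turn": 0, "grip": -1},
    {"translation": [0, 0, 0], "turn": 0, "grip": -1}
  ]
}}

```text
time_s: 8.05
tool_pos: [577.5, 224.5, 329.4]
orientation: [-0.029, 1.0, 0.0, 0.001]
contact_force: [-0.9, -1.1, 2.0]
finger_gap: 21.2
grasp_force: 98.6
```

Force rose from -2 to +2 N, so the bar carries the basket. I'll release gently.

Request:
{"op": "move_arm", "data": {
  "plan": [
    {"translation": [0, 0, 0], "turn": 0, "grip": -1},
    {"translation": [0, 0, 0], "turn": 0, "grip": -1},
    {"translation": [0, 0, 0], "turn": 0, "grip": -0.5},
    {"translation": [0, 0, 0], "turn": 0, "grip": -0.45},
    {"translation": [0, 0, 0], "turn": 0, "grip": -0.4}
  ],
  "squeeze": 20
}}

```text
time_s: 8.47
tool_pos: [577.3, 224.4, 328.2]
orientation: [-0.029, 1.0, -0.0, -0.0]
contact_force: [-0.7, -0.6, -0.3]
finger_gap: 25.4
grasp_force: 0.0
```

Request:
{"op": "move_arm", "data": {
  "plan": [
    {"translation": [0, 0, 0], "turn": 0, "grip": -0.2},
    {"translation": [0, 0, 0], "turn": 0, "grip": 0},
    {"translation": [0, 0, 0], "turn": 0, "grip": 0.3},
    {"translation": [0, 0, 0], "turn": 0, "grip": 0.6},
    {"translation": [0, 0, 0], "turn": 0, "grip": 0.6}
  ]
}}

```text
time_s: 8.88
tool_pos: [577.4, 224.4, 328.6]
orientation: [-0.029, 1.0, -0.0, -0.0]
contact_force: [0.8, 0.5, 0.6]
finger_gap: 68.0
grasp_force: 0.0
```

```bash
python3 - <<'E'
from h import *
s=r.grab_frame("side"); t=r.grab_frame("top")
q=r.sense();print(q["tool_pos"],q["finger_gap"],q["contact_force"])
f=lambda i:np.clip(i*1.6,0,255).astype(np.uint8)
o=np.zeros((600,800,3),np.uint8); o[:600,:500]=crop(s,130,190,100,120,5); o[:270,505:800]=crop(t,112,100,98,90,3)[:,:295][:, :]if 0 else cv2.resize(t[100:190,112:210],(295,270))
cv2.imwrite("pics/o.png",f(o))
E
```

```text
[577.42416667 224.43243882 328.63244223] 68.23327295816655 [ 0.53260497 -0.10650413 -0.02535395]
```

View pics/o.png

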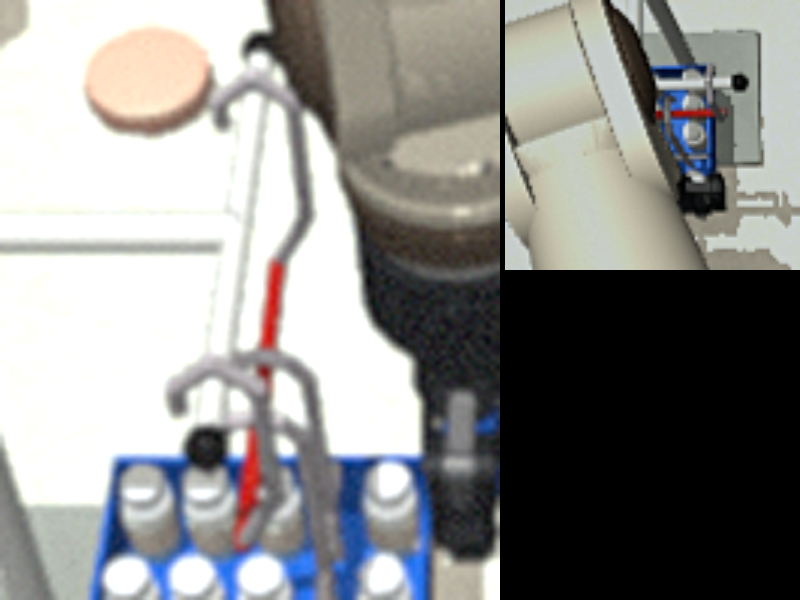

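The basket stays hanging level on the red bar after release, with the far hook at (265,355). I'll retreat straight back.

Request:
{"op": "move_arm", "data": {
  "plan": [
    {"translation": [-0.008, -0.0005, 0], "turn": 0, "grip": 0.6},
    {"translation": [-0.012, -0.0007, 0], "turn": 0, "grip": 0.6},
    {"translation": [-0.02, -0.0012, 0], "turn": 0, "grip": 0.6},
    {"translation": [-0.03, -0.0018, 0], "turn": 0, "grip": 0.6},
    {"translation": [-0.03, -0.0018, 0], "turn": 0, "grip": 0.6}
  ]
}}

```text
time_s: 9.4
tool_pos: [476.1, 218.2, 328.2]
orientation: [-0.029, 1.0, -0.0, -0.0]
contact_force: [-0.5, 0.2, 1.4]
finger_gap: 68.1
grasp_force: 0.0
```

Request:
{"op": "move_arm", "data": {
  "plan": [
    {"translation": [-0.03, 0, 0.01], "turn": 0, "grip": 0.6},
    {"translation": [-0.02, -0.03, 0.01], "turn": 0, "grip": 0.6},
    {"translation": [0, -0.04, 0], "turn": 0, "grip": 0.6},
    {"translation": [0, -0.04, 0], "turn": 0, "grip": 0.6},
    {"translation": [0, -0.03, 0], "turn": 0, "grip": 0.6}
  ]
}}

```text
time_s: 9.82
tool_pos: [426.0, 76.7, 349.2]
orientation: [-0.03, 1.0, -0.0, 0.001]
contact_force: [0.6, 1.0, 0.1]
finger_gap: 68.5
grasp_force: 0.0
```

Request:
{"op": "move_arm", "data": {
  "plan": [
    {"translation": [0, 0, 0], "turn": 0, "grip": 0.6},
    {"translation": [0, 0, 0], "turn": 0, "grip": 0.6},
    {"translation": [0, 0, 0], "turn": 0, "grip": 0.6},
    {"translation": [0, 0, 0], "turn": 0, "grip": 0.6},
    {"translation": [0, 0, 0], "turn": 0, "grip": 0.6}
  ]
}}

```text
time_s: 10.23
tool_pos: [427.4, 79.3, 348.5]
orientation: [-0.03, 1.0, 0.0, -0.0]
contact_force: [0.7, -0.3, -0.4]
finger_gap: 68.2
grasp_force: 0.0
```

```bash
python3 - <<'E'
from h import *
a=r.grab_frame("side")
for _ in range(60): b=r.grab_frame("side")
c=r.grab_frame("side"); t=r.grab_frame("top")
D=lambda u,v:np.abs(u[190:330,110:240].astype(int)-v[190:330,110:240]).mean()
print(D(a,b),D(b,c),r.sense()["time_s"])
f=lambda i:np.clip(i*1.6,0,255).astype(np.uint8)
o=np.zeros((600,800,3),np.uint8); o[:600,:480]=crop(c,120,190,120,150,4); o[:270,485:800]=crop(t,110,100,105,90,3)
cv2.imwrite("pics/p.png",f(o))
E
```

```text
1.6286813186813187 1.6125457875457876 13.3833
```

View pics/p.png

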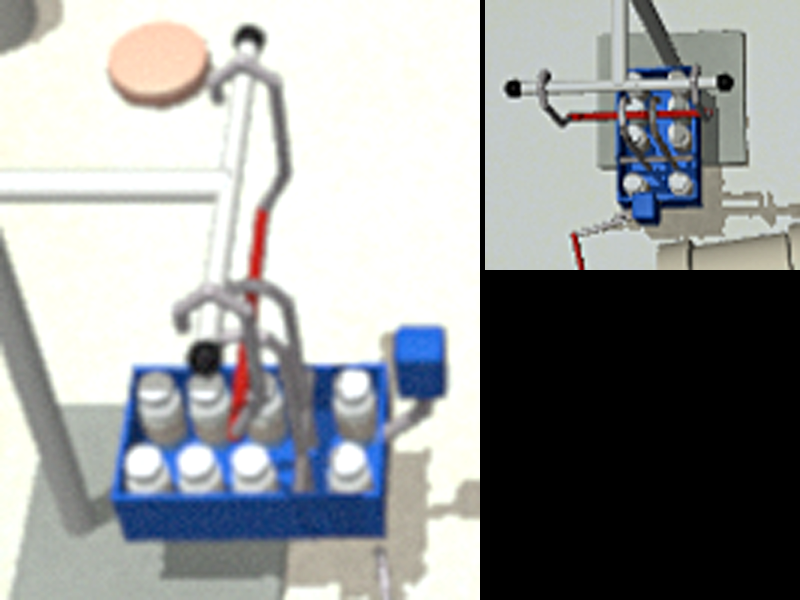

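The basket hangs level and still from the red bar: grip at (420,362), arm clear, and only noise between frames. I'll hand it in.

```bash
python3 -c "
from cell import r
print(r.finish_job())"
```

```text
the job is handed in; nothing more can be done
None
```

I handed the job in at about 13.4 s: in the last pictures the blue basket hangs still and level by its hooks on the red bar, the hanger is on its rail, the orange basket was not touched and the arm is clear; no verdict came back.

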